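# Hold the lid just above the casserole

### The job

Pick up the glass lid by its black knob, carry it over the row of jars without disturbing any of them, and stop with it hovering over the open casserole: level, centred on the pot, about a finger's width (roughly 2 cm) above the rim and not touching it, ready to be lowered straight down. Never let the lid bump the casserole or shift the pot. Finish there with the lid held motionless in the gripper: do not put it down or let go.

Things in the scene. Friction and masses are not known exactly. Their poses are not given: they have to be found in the camera images.
- lid: round domed glass lid, steel edge, black knob; 212 mm across, 65 mm high, about 0.5 kg, lying right way up on the table. Origin on its axis, 2 mm below the plane it rests on (z reads -2 mm on the table); z up through the knob. The glass fills heights 2 to 37 mm above the origin; the mushroom knob grips like an upright cylinder 43 mm in diameter from 37 to 65 mm. Pinch it from above; yaw is free
- lid_knob (a point): centre of the top of the lid's knob, 65 mm above the lid's origin
- casserole: open black round casserole, 208 mm across, 100 mm high, 265 mm over its two side handles (along its own y, between 74 and 88 mm height); empty, about 1 kg, loose on the table. Origin: centre of its underside. The lid and the casserole stand on opposite sides of the row of jars, either one on the left
- casserole_mouth (a point): centre of the casserole's mouth at rim height, 100 mm above its origin; z up
- spice_dark: slim upright spice jar with a black cap and a dark blue label, 41 mm in diameter, 105 mm high; origin at the centre of its underside. It stands in the row of three jars that runs away from the robot between lid and casserole, in any order
- spice_light: slim upright spice jar with a dark brown cap and a white label with a red and orange picture, 41 mm in diameter, 105 mm high; origin at the centre of its underside; in the same row
- mustard: squat upright glass jar of yellow mustard with a red screw lid, 62 mm in diameter, 86 mm high; origin at the centre of its underside; in the same row
There are look-alikes about, which are no part of the job. Leave any turquoise look-alike of the spice_light alone.

How it is judged:
By the outcome, as a careful person would: the job done as asked, in the order asked, and still so for the second after the job is handed in, while the arm keeps its last pose, push and grip.
It also fails if it takes over 43 s, if anything falls off the work surface, if the arm or the gripper's body presses on something with over 40 N, if the wrist force passes 120 N, or if a joint passes its speed limit or range.

### The arm

A 6-joint arm with a two-finger parallel gripper is mounted at the origin on a cart in front of the work surface, level with it; the furniture and walls round the work are solid. World frame = base frame: x ahead of the robot, y to its left, z up, the work surface at z = 0. Lengths are in m, angles in rad, forces in N, time in s.
With the tool pointing down it reaches from about 0.275 to 0.85 m from the base axis. Payload 19 kg.
Tool frame: the origin (TCP) lies between the finger pads; the fingertips stand bot.tip_reach ahead of it and the grasp point (between the pads) lies 6 mm ahead of it (bot.tip_reach is the distance from the TCP to the fingertips, in m); z points along the fingers, y is the line along which they close (so a half turn about z gives the same grasp; the last joint's range is limited). The gripper opens to 85 mm and grips with 20 to 120 N. Pads are 22 mm wide; open, the fingers measure 114 mm over their backs; the gripper's body (76 mm by 85 mm) begins 54 mm behind the grasp point. The pads swing forward as they close: fully open they stand 13 mm farther back than shut.
Start: joints at [0.969, 0.15, 1.437, -0, 1.554, -0.134], TCP at [0.259, 0.513, 0.256] pointing down, gripper open.
Joint ranges: [-2.8, 2.8], [-0.68, 2.1], [0.12, 2.68], [-1.39, 4.53], [0.16, 2.79], [-2.81, 2.81]. Speed limits (rad/s): [1.89, 1.89, 2.22, 3.01, 3.01, 3.01].

### API

Orientations are given as a unit quaternion [w, x, y, z].
In Python, from workcell import bot gives the robot as it stands.
- The arm moves only by the tool send_rows, never from a script. Its argument "motion" is a list of rows, each a list of 3 entries, a list of its own where there are three numbers: the shift along the tool's x, y, z in cm, then the turn, a rotation vector about the tool's x, y, z in rad, then the closure in counts, from 0 (fully open) to 255 (shut). In form: [[[tx, ty, tz], [rx, ry, rz], jaw], ...]. A call has 1 to 12 rows; each row is the pose to reach, as a shift and turn from the pose commanded when the call began, along the tool's axes at that moment; what a row does not reach only later rows make up. A row lasts 1/12 s, in which the tool goes at most 41.7 mm and 7.16 degrees, less where a joint would pass 70% of its speed; a pose out of reach is approached as far as the arm can. A call with a gripper value outside its range is refused whole. The fingers move at their own pace and stop on an object; "grip_force" is the grip in N (left out, the last holds). Time passes only in rows, so rows that repeat a pose let the fingers close. It gives the time, the measured TCP pose, the force, the opening and the grip force at its end, in the units of the state.
- bot.read_state(): the state, without advancing time (a new reading comes with each control period).
- bot.snapshot(name): name is "scene" or "top" or "wrist"; returns a dict with "frame" (420x560x3 uint8, blue, green, red), "vertical_fov" (degrees; the focal length in pixels is half the picture's height over the tangent of half this angle, whatever the lens; pixels are square), "cx", "cy" (the principal point, pixels), "R" (3x3) and "t" (3): a world point X has camera coordinates R X + t; the wrist camera has in their place "mount" (4x4, takes a point from camera to tool coordinates, whose origin is the TCP and whose axes are the flange's). Camera axes: x right, y down, z forward; pixel columns grow to the right and rows downward; lengths in m; the calibration is good to about 2 mm. A picture is of the moment at which its call begins: read the wrist's pose just before it. There is no depth.
- bot.finish_job(): hands the job in; it is judged then, once.
Trained networks look in a picture, given as the dict that the camera call returned (one of the last four; its "shot" number tells which), for a name from the list of things; names that differ only in an ending like _2 or _b are one class to them, and where a whole thing is asked for, a point or a joint stands for the part that bears it (a point fixed in the world has none). Each returns a list of dicts, best first, with "score" (0 to 1); they miss things now and then, are a little off and sometimes report something else, mostly with a low value. They report only what shows in the picture. A call takes as long as a camera call. They do not tell look-alikes from the thing itself.
- bot.spot_in(picture, label): "centre" ([column, row] in pixels, amid what is visible of it).
- bot.outline_of(picture, label): "region" (420x560 bool, what is visible of it) and "centre" ([column, row] in pixels, amid what is visible of it).
The state is a dict: "time": time; "joint_pos": joint angles; "qd": joint speeds; "joint_efforts": joint torques, N m; "tcp_pos": TCP position; "eef_rot": TCP orientation; "ft_force": force on the tool from outside, world axes, zero at the start; "ft_torque": the same for the moment, N m; "grip_width": finger opening in m; "finger_force": force on a finger pad.
Only numpy, scipy, OpenCV 4.12 (cv2) and the standard library are available. Lean on these libraries where they do the work, as an engineer would, in place of code of your own. Each camera call takes 0.05 s, during which the arm holds its last target. There are 200 camera calls.

## Working session

There is one attempt and no reset: what is moved stays moved. The work goes in short steps, Python scripts to look and compute and a tool call to move; the robot and the scene stay as the last step left them, time stands still between calls to the robot, and variables do not carry over. Pictures are saved under pics/ and viewed, at most 10 in all, crops included, and the job is handed in when it is done.

Besides the shell and the picture viewer there is one more tool, called after ">>>" as name([rows], argument=value, ...), one row to a line, values as JSON. send_rows: Moves the arm, as the interface text tells. Its arguments: {"type":"object","properties":{"motion":{"type":"array","items":{"type":"array"}},"grip_force":{"type":"number"}},"required":["motion"]}

```bash
mkdir -p pics; cat > h.py <<'E'
import numpy as np, cv2
from workcell import bot
def ray(p,px):
    f=p["frame"].shape[0]/2/np.tan(np.radians(p["vertical_fov"])/2)
    d=np.array([(px[0]-p["cx"])/f,(px[1]-p["cy"])/f,1.]); R=np.array(p["R"]);t=np.array(p["t"])
    return -R.T@t, R.T@d
def atz(p,px,z):
    o,d=ray(p,px); return o+d*(z-o[2])/d[2]
def proj(p,X):
    f=p["frame"].shape[0]/2/np.tan(np.radians(p["vertical_fov"])/2)
    c=np.array(p["R"])@np.array(X)+np.array(p["t"]); return np.array([p["cx"]+f*c[0]/c[2],p["cy"]+f*c[1]/c[2]])
E
python3 - <<'E'
from h import *
s=bot.read_state();print({k:np.round(v,3) for k,v in s.items()},bot.tip_reach)
for n in("scene","top"):
    p=bot.snapshot(n);cv2.imwrite(f"pics/{n}0.png",p["frame"]);o,_=ray(p,(0,0));print(n,o.round(3),p["vertical_fov"])
    for l,z in(("lid",.02),("lid_knob",.063),("casserole",.1),("casserole_mouth",.1),("spice_dark",.105),("spice_light",.105),("mustard",.086)):
        for r in bot.spot_in(p,l)[:3]: print(l,round(r["score"],2),np.round(r["centre"]),atz(p,r["centre"],z).round(3))
E
```

```text
{'time': np.float64(0.0), 'joint_pos': array([ 0.969,  0.151,  1.438,  0.   ,  1.554, -0.134]), 'qd': array([ 0.   ,  0.   ,  0.001, -0.001,  0.001, -0.001]), 'joint_efforts': array([ 0.0000e+00, -7.1305e+01, -5.7087e+01, -0.0000e+00,  9.0000e-03,
        0.0000e+00]), 'tcp_pos': array([0.259, 0.513, 0.256]), 'eef_rot': array([-0.   ,  0.232,  0.973, -0.001]), 'ft_force': array([-0.164, -1.353, -0.114]), 'ft_torque': array([-0.038, -0.023, -0.02 ]), 'finger_force': np.float64(0.0), 'grip_width': np.float64(0.086)} 0.025
scene [0.122 1.037 0.469] 50.147383650791845
lid 0.86 [243. 306.] [0.471 0.48  0.02 ]
lid_knob 0.94 [241. 306.] [0.44  0.534 0.063]
casserole 0.73 [287. 192.] [0.565 0.116 0.1  ]
casserole_mouth 0.66 [288. 194.] [0.556 0.127 0.1  ]
casserole_mouth 0.58 [219. 224.] [0.599 0.356 0.1  ]
casserole_mouth 0.53 [253. 232.] [0.521 0.356 0.1  ]
spice_dark 0.72 [221. 226.] [0.585 0.369 0.105]
spice_light 0.67 [289. 228.] [0.464 0.313 0.105]
mustard 0.93 [332. 243.] [0.378 0.3   0.086]
top [0.443 0.245 1.026] 49.25683743061841
lid 0.94 [187. 240.] [0.486 0.452 0.02 ]
lid 0.48 [266. 152.] [0.678 0.273 0.02 ]
lid_knob 0.71 [190. 236.] [0.491 0.435 0.063]
casserole 0.79 [395. 176.] [0.605 0.008 0.1  ]
casserole_mouth 0.93 [391. 174.] [0.61  0.016 0.1  ]
spice_dark 0.84 [268. 153.] [0.656 0.268 0.105]
spice_dark 0.59 [186. 239.] [0.485 0.436 0.105]
spice_light 0.94 [270. 198.] [0.564 0.265 0.105]
spice_light 0.71 [303. 222.] [0.513 0.2   0.105]
mustard 0.71 [291. 278.] [0.402 0.226 0.086]
```

View pics/scene0.png

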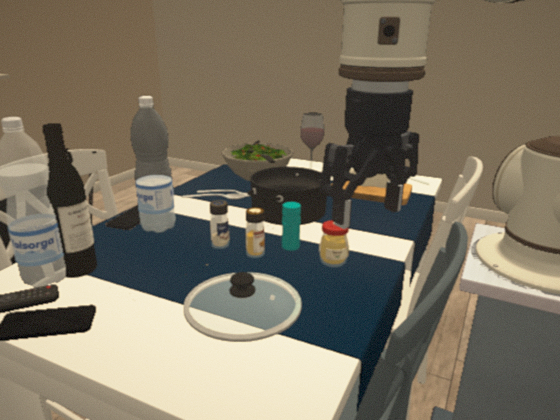

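View pics/top0.png

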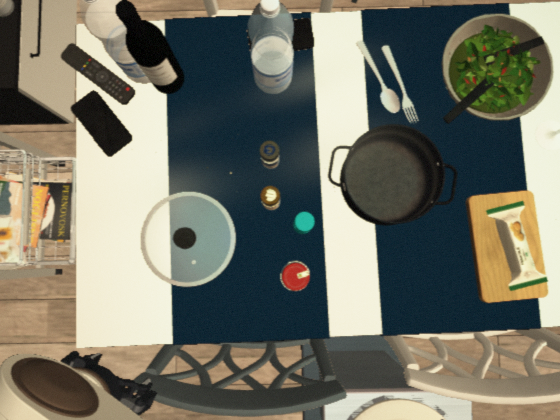

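The scene picture shows the lid at (243,303) with its knob at (241,285), the pot at (288,193), and the jars: dark (220,225), light (256,232), turquoise look-alike (291,226), mustard (334,243). In the top picture the lid is at (188,239), knob (184,238), pot (391,174), jar caps at (270,150), (270,195) and (296,276), turquoise (304,222).

The lid could be confused with the black-capped jar (270,150) or the salad bowl (497,67). The only glass disc with a knob is at (188,239). Next I refine it and check a crop.

```bash
python3 - <<'E'
from h import *
from scipy.optimize import least_squares
P={n:bot.snapshot(n) for n in("top","scene")}
def fitc(p,l,z,r):
    m=bot.outline_of(p,l)[0]["region"].astype(np.uint8)
    c=max(cv2.findContours(m,0,1)[0],key=cv2.contourArea)[:,0,:]
    X=np.array([atz(p,q,z)[:2] for q in c])
    s=least_squares(lambda a:np.hypot(*(X-a[:2]).T)-a[2],[*X.mean(0),r],loss="soft_l1",f_scale=.002)
    return s.x.round(4)
print("lid",[fitc(P[n],"lid",.004,.106) for n in("top",)])
print("pot top",fitc(P["top"],"casserole",.1,.104))
# knob dark blob, pot rim circle
for n,c,r in(("top",(184,238),16),("scene",(241,285),18)):
    g=P[n]["frame"].max(2); m=np.zeros_like(g); cv2.circle(m,c,r,255,-1)
    b=((g<50)&(m>0)).astype(np.uint8); k,l,st,ce=cv2.connectedComponentsWithStats(b); i=1+st[1:,4].argmax()
    print("knob",n,st[i],ce[i].round(1),atz(P[n],ce[i],.055).round(4))
p=P["top"]; v=p["frame"].copy()
E1=fitc(p,"lid",.004,.106)
for ctr,z,r,col in((E1[:2],.004,.106,(0,0,255)),((fitc(p,"casserole",.1,.104))[:2],.1,.104,(0,255,0))):
    for t in np.arange(0,6.28,.15):
        q=proj(p,[ctr[0]+r*np.cos(t),ctr[1]+r*np.sin(t),z]); cv2.circle(v,tuple(q.round().astype(int)),0,col,-1)
cv2.imwrite("pics/c1.png",cv2.resize(v[110:300,130:470],None,fx=2.3,fy=2.3,interpolation=cv2.INTER_CUBIC))
E
```

```text
lid [array([0.4899, 0.454 , 0.1046])]
pot top [0.6077 0.0173 0.11  ]
knob top [174 228  21  20 335] [184.1 237.6] [0.4891 0.45   0.055 ]
knob scene [231 279  22  18 146] [240.7 287.2] [0.4768 0.4756 0.055 ]
```

View pics/c1.png

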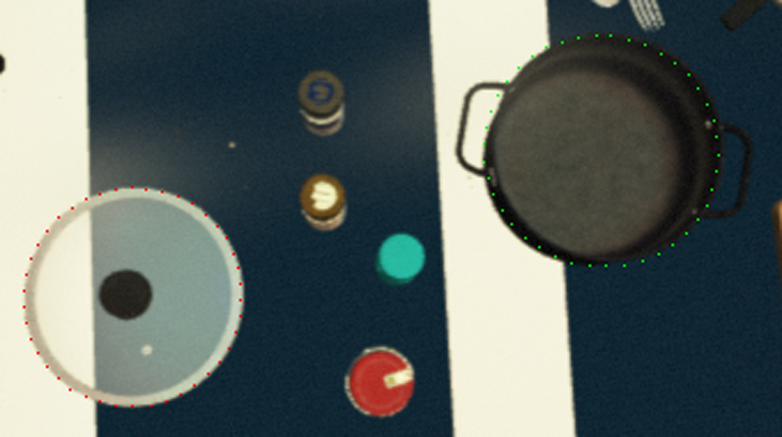

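The crop shows the lid circle matching the steel edge at crop (133,297), with the knob at (126,294). The green pot circle matches the rim at (603,150). The jars stand between them, with the turquoise one at (401,256). Next I move above the lid for a wrist view.

```bash
cat >> h.py <<'E'
from scipy.spatial.transform import Rotation as Ro
def shift(X):
    s=bot.read_state();q=s["eef_rot"];R=Ro.from_quat([q[1],q[2],q[3],q[0]]).as_matrix()
    return (R.T@(np.array(X)-s["tcp_pos"])*100).round(2)
E
python3 - <<'E'
from h import *
print(shift([.47,.44,.2]), shift([.49,.451,.2]))
p=bot.snapshot("wrist");print(np.round(p["mount"],3))
E
```

```text
[-22.11   2.97   5.62] [-23.39   4.85   5.62]
[[-0.    -0.958 -0.287  0.074]
 [ 1.     0.    -0.001 -0.   ]
 [ 0.001 -0.287  0.958 -0.117]
 [ 0.     0.     0.     1.   ]]
```

>>> send_rows([
  [[-3,0.6,0.8],[0,0,0],0],
  [[-7,1.5,1.8],[0,0,0],0],
  [[-11,2.3,2.8],[0,0,0],0],
  [[-15,3.1,3.7],[0,0,0],0],
  [[-19,4,4.8],[0,0,0],0],
  [[-22,4.6,5.3],[0,0,0],0],
  [[-23.4,4.85,5.6],[0,0,0],0],
  [[-23.4,4.85,5.6],[0,0,0],0],
  [[-23.4,4.85,5.6],[0,0,0],0],
  [[-23.4,4.85,5.6],[0,0,0],0],
])

```text
time: 1.98
tcp_pos: [0.4891, 0.4515, 0.2007]
eef_rot: [-0.0, 0.231, 0.973, 0.0]
ft_force: [0.2, 0.1, -0.5]
grip_width: 0.0852
finger_force: 0.0
```

```bash
cat >> h.py <<'E'
def wrist():
    s=bot.read_state(); p=bot.snapshot("wrist"); q=s["eef_rot"]
    T=np.eye(4);T[:3,:3]=Ro.from_quat([q[1],q[2],q[3],q[0]]).as_matrix();T[:3,3]=s["tcp_pos"]
    C=np.linalg.inv(T@np.array(p["mount"])); p=dict(p); p["R"]=C[:3,:3];p["t"]=C[:3,3]; return p
E
python3 - <<'E'
from h import *
s=bot.read_state();print(s["time"],s["tcp_pos"].round(4) if hasattr(s["tcp_pos"],'round') else s["tcp_pos"],s["ft_force"])
p=wrist();v=p["frame"].copy()
for l,z in(("lid_knob",.063),("lid",.004)):
    for r in bot.spot_in(p,l)[:2]: print(l,r["score"],np.round(r["centre"],1),atz(p,r["centre"],z).round(4))
for r in bot.outline_of(p,"lid")[:1]:
    c=max(cv2.findContours(r["region"].astype(np.uint8),0,1)[0],key=cv2.contourArea)
    c=c[:,0,:];c=c[(c.min(1)>2)&(c[:,0]<557)&(c[:,1]<417)]; X=np.array([atz(p,q,.003)[:2] for q in c])
    from scipy.optimize import least_squares
    print(least_squares(lambda a:np.hypot(*(X-a[:2]).T)-a[2],[.49,.45,.106],loss="soft_l1",f_scale=.002).x.round(4))
for cx,cy,col in((.4899,.454,(0,0,255)),(.489,.449,(0,255,0))):
  for R,z in((.106,.003),(.0215,.063)):
    for t in np.arange(0,6.28,.1):
        q=proj(p,[cx+R*np.cos(t),cy+R*np.sin(t),z])
        if abs(q).max()<2000: cv2.circle(v,tuple(q.round().astype(int)),1,col,-1)
cv2.imwrite("pics/w1.png",v)
E
```

```text
1.9833 [0.4891 0.4515 0.2007] [ 0.17532258  0.06741377 -0.53236299]
lid_knob 0.97 [277.8 170.4] [0.4677 0.4616 0.063 ]
lid 0.59 [277.8 168.1] [0.4763 0.4573 0.004 ]
[0.4881 0.452  0.1069]
```

View pics/w1.png

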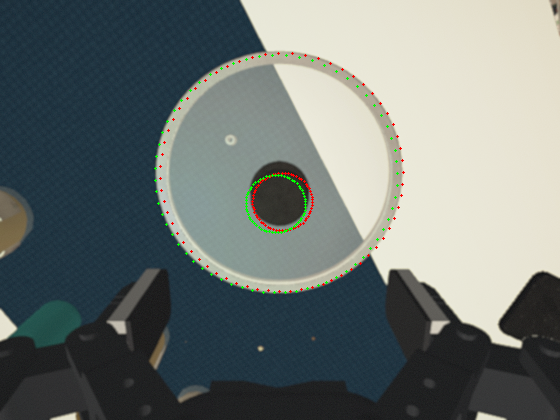

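The wrist view shows the predicted lid edge and knob top within 2 mm of the picture, with the knob at about (279,200). The centre is about (0.4885, 0.452), so I descend.

>>> send_rows([
  [[0,0,2],[0,0,0],0],
  [[0,0,5],[0,0,0],0],
  [[0,0,8],[0,0,0],0],
  [[0,0,10.5],[0,0,0],0],
  [[0,0,12.5],[0,0,0],0],
  [[0,0,13.3],[0,0,0],0],
  [[0,0,13.6],[0,0,0],0],
  [[0,0,13.6],[0,0,0],0],
  [[0,0,13.6],[0,0,0],0],
])

```text
time: 2.93
tcp_pos: [0.4904, 0.4515, 0.0658]
eef_rot: [0.001, 0.232, 0.973, 0.001]
ft_force: [0.0, 0.6, 1.0]
grip_width: 0.0853
finger_force: 0.0
```

>>> send_rows([
  [[0,0,0],[0,0,0],60],
  [[0,0,0],[0,0,0],100],
  [[0,0,0],[0,0,0],140],
  [[0,0,0],[0,0,0],180],
  [[0,0,0],[0,0,0],220],
  [[0,0,0],[0,0,0],255],
  [[0,0,0],[0,0,0],255],
  [[0,0,0],[0,0,0],255],
  [[0,0,0],[0,0,0],255],
  [[0,0,0],[0,0,0],255],
], grip_force=60)

```text
time: 3.77
tcp_pos: [0.4903, 0.4512, 0.0653]
eef_rot: [0.0, 0.232, 0.973, 0.001]
ft_force: [-1.5, -1.0, 7.8]
grip_width: 0.0415
finger_force: 60.7
```

>>> send_rows([
  [[0,0,-0.5],[0,0,0],255],
  [[0,0,-1.5],[0,0,0],255],
  [[0,0,-3],[0,0,0],255],
  [[0,0,-5],[0,0,0],255],
  [[0,0,-7.5],[0,0,0],255],
  [[0,0,-10],[0,0,0],255],
  [[0,0,-12.5],[0,0,0],255],
  [[0,0,-14.5],[0,0,0],255],
  [[0,0,-16],[0,0,0],255],
  [[0,0,-17],[0,0,0],255],
  [[0,0,-17],[0,0,0],255],
  [[0,0,-17],[0,0,0],255],
])

```text
time: 4.77
tcp_pos: [0.4899, 0.4509, 0.2341]
eef_rot: [-0.0, 0.232, 0.973, -0.0]
ft_force: [-0.1, -0.1, -5.1]
grip_width: 0.0414
finger_force: 61.5
```

```bash
python3 - <<'E'
from h import *
s=bot.read_state();print(np.round(s["tcp_pos"],4),np.round(s["eef_rot"],4),np.round(s["ft_force"],1),np.round(s["ft_torque"],2),s["grip_width"])
print(shift([.608,.017,.235]))
p=bot.snapshot("scene");cv2.imwrite("pics/s2.png",p["frame"])
E
```

```text
[0.4899 0.4509 0.2341] [-0.000e+00  2.318e-01  9.728e-01 -1.000e-04] [-0.1 -0.1 -5.1] [ 0.   -0.02  0.01] 0.041375354375016875
[-30.1  -33.41  -0.09]
```

View pics/s2.png

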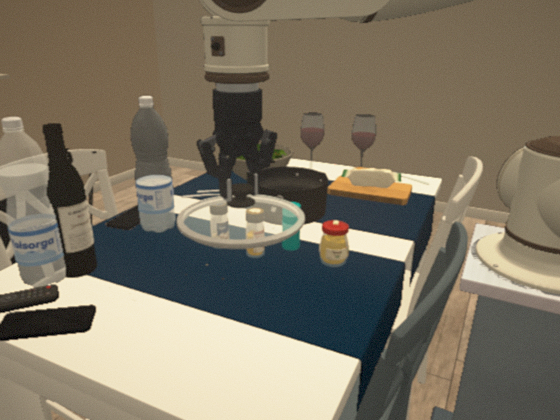

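The picture shows the lid lifted and level at (241,219), clear of the jars. Next I refine the pot centre before it gets hidden.

```bash
python3 - <<'E'
from h import *
from scipy.optimize import least_squares
for n in("top","scene"):
    p=bot.snapshot(n); m=bot.outline_of(p,"casserole")[0]["region"].astype(np.uint8)
    if n=="top":
        m=cv2.morphologyEx(m,cv2.MORPH_OPEN,cv2.getStructuringElement(2,(31,31)))
    c=max(cv2.findContours(m,0,1)[0],key=cv2.contourArea)[:,0,:]
    X=np.array([atz(p,q,.1)[:2] for q in c])
    if n=="top":
        for r in (None,.104,.106):
            f=(lambda a:np.hypot(*(X-a[:2]).T)-(a[2] if r is None else r))
            s=least_squares(f,[.608,.017,.105],loss="soft_l1",f_scale=.001).x;print(r,s.round(4))
        # edge-based: radial gradients about the centre
        g=cv2.GaussianBlur(p["frame"],(3,3),0).max(2).astype(float);E=[]
        for t in np.arange(0,2*np.pi,.05):
            rr=np.arange(.090,.120,.0005);Q=np.array([proj(p,[s[0]+a*np.cos(t),s[1]+a*np.sin(t),.1]) for a in rr]).astype(np.float32)
            v=cv2.remap(g.astype(np.float32),Q[None,:,0],Q[None,:,1],1)[0];d=np.gradient(np.convolve(v,np.ones(5)/5,'valid'))
            if d.max()>1.5:E.append([s[0]+rr[d.argmax()+2]*np.cos(t),s[1]+rr[d.argmax()+2]*np.sin(t)])
        X=np.array(E);print(len(E))
        for r in(None,.104):
            print("edge",r,least_squares(lambda a:np.hypot(*(X-a[:2]).T)-(a[2] if r is None else r),[.608,.017,.105],loss="cauchy",f_scale=.001).x.round(4))
        v=cv2.resize(p["frame"][110:240,315:470],None,fx=4,fy=4,interpolation=cv2.INTER_CUBIC)
        for t in np.arange(0,6.28,.1):
            q=(proj(p,[s[0]+.104*np.cos(t),s[1]+.104*np.sin(t),.1])-[315,110]+.5)*4;cv2.circle(v,tuple(q.round().astype(int)),1,(0,255,0),-1)
        v=np.clip(v.astype(int)*2,0,255).astype(np.uint8);cv2.imwrite("pics/pot.png",v)
E
```

```text
None [0.6079 0.0153 0.1045]
0.104 [0.6082 0.015  0.105 ]
0.106 [0.6071 0.0161 0.105 ]
117
edge None [0.6106 0.0146 0.1055]
edge 0.104 [0.6109 0.0126 0.105 ]
```

View pics/pot.png

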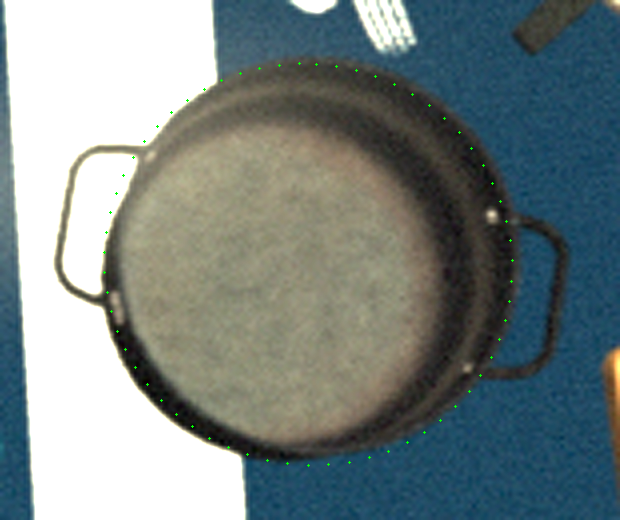

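The pot crop shows rim extremes at left 104, right 517, top 56 and bottom 460. That puts the centre near (0.6105, 0.015). I carry the lid over at this height.

>>> send_rows([
  [[-0.4,-0.4,0],[0,0,0],255],
  [[-1.3,-1.4,0],[0,0,0],255],
  [[-2.6,-2.9,0],[0,0,0],255],
  [[-4.2,-4.6,0],[0,0,0],255],
  [[-6.0,-6.6,0],[0,0,0],255],
  [[-7.8,-8.6,0],[0,0,0],255],
  [[-9.6,-10.6,0],[0,0,0],255],
  [[-11.4,-12.6,0],[0,0,0],255],
  [[-13.2,-14.5,0],[0,0,0],255],
  [[-15.0,-16.5,0],[0,0,0],255],
  [[-16.8,-18.5,0],[0,0,0],255],
  [[-18.6,-20.5,0],[0,0,0],255],
])

```text
time: 6.02
tcp_pos: [0.5636, 0.1817, 0.2343]
eef_rot: [0.0, 0.232, 0.973, -0.0]
ft_force: [0.4, 0.3, -3.7]
grip_width: 0.0414
finger_force: 61.6
```

>>> send_rows([
  [[-1.8,-2.0,0],[0,0,0],255],
  [[-3.6,-4.0,0],[0,0,0],255],
  [[-5.4,-5.9,0],[0,0,0],255],
  [[-7.2,-7.9,0],[0,0,0],255],
  [[-8.8,-9.7,0],[0,0,0],255],
  [[-10.2,-11.2,0],[0,0,0],255],
  [[-11.2,-12.3,0],[0,0,0],255],
  [[-11.7,-12.85,0],[0,0,0],255],
  [[-11.8,-12.98,0],[0,0,0],255],
  [[-11.8,-12.98,0],[0,0,0],255],
  [[-11.8,-12.98,0],[0,0,0],255],
])

```text
time: 6.93
tcp_pos: [0.6102, 0.0158, 0.2343]
eef_rot: [-0.0, 0.231, 0.973, 0.0]
ft_force: [-0.6, 0.5, -5.3]
grip_width: 0.0415
finger_force: 61.6
```

```bash
python3 - <<'E'
from h import *
from scipy.optimize import least_squares
s=bot.read_state();print(np.round(s["tcp_pos"],4),np.round(s["eef_rot"],4),shift([.6105,.015,.235]))
w=wrist();cv2.imwrite("pics/w3.png",w["frame"])
p=bot.snapshot("top");q=bot.snapshot("scene");cv2.imwrite("pics/b3.png",np.hstack([cv2.resize(p["frame"][90:260,300:500],(400,340)),cv2.resize(q["frame"][100:270,180:380],(400,340))]))
for z in(.169,.175):
  r=bot.outline_of(p,"lid")
  if r:
    c=max(cv2.findContours(r[0]["region"].astype(np.uint8),0,1)[0],key=cv2.contourArea)[:,0,:];X=np.array([atz(p,a,z)[:2] for a in c])
    print(z,r[0]["score"],least_squares(lambda a:np.hypot(*(X-a[:2]).T)-a[2],[.61,.015,.106],loss="cauchy",f_scale=.001).x.round(4))
E
```

```text
[0.6102 0.0158 0.2343] [-1.000e-04  2.315e-01  9.728e-01  1.000e-04] [-0.07 -0.06 -0.07]
0.169 0.85 [0.6103 0.0166 0.1054]
0.175 0.85 [0.6091 0.0182 0.1046]
```

View pics/b3.png

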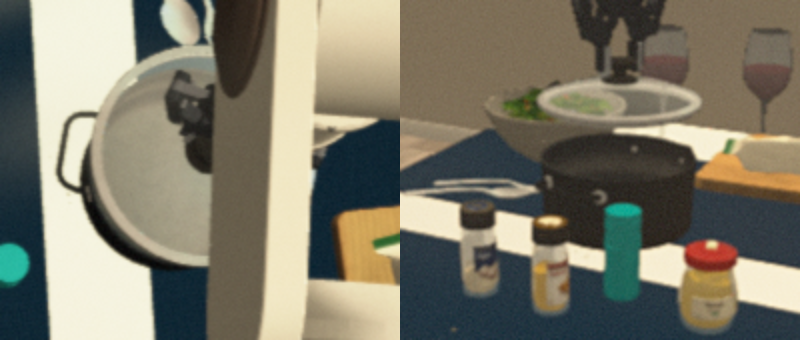

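View pics/w3.png

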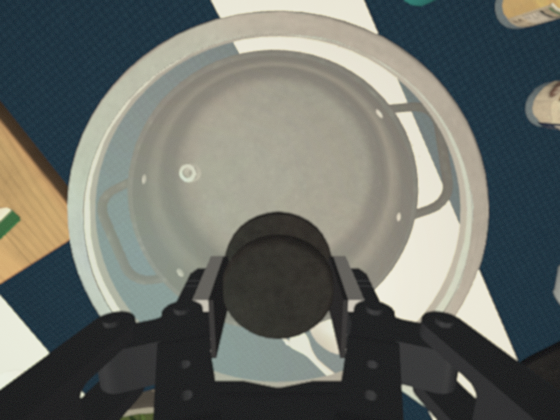

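The lid hovers over the pot with the jars standing undisturbed (jars at 478, 550 and 709 in the right half). In the wrist view the pot is visible through the glass, with its rim at columns 130–418 and the lid edge at 70–488. I lower it to the hover height.

>>> send_rows([
  [[0,0,0.4],[0,0,0],255],
  [[-0.05,-0.05,1.1],[0,0,0],255],
  [[-0.07,-0.06,2.0],[0,0,0],255],
  [[-0.07,-0.06,2.9],[0,0,0],255],
  [[-0.07,-0.06,3.7],[0,0,0],255],
  [[-0.07,-0.06,4.3],[0,0,0],255],
  [[-0.07,-0.06,4.6],[0,0,0],255],
  [[-0.07,-0.06,4.7],[0,0,0],255],
  [[-0.07,-0.06,4.7],[0,0,0],255],
  [[-0.07,-0.06,4.7],[0,0,0],255],
  [[-0.07,-0.06,4.7],[0,0,0],255],
])

```text
time: 8.1
tcp_pos: [0.6109, 0.0142, 0.1878]
eef_rot: [0.0, 0.232, 0.973, 0.0]
ft_force: [0.0, 0.4, -4.4]
grip_width: 0.0416
finger_force: 61.6
```

```bash
python3 - <<'E'
from h import *
s=bot.read_state();print(s["time"],np.round(s["tcp_pos"],4),np.round(s["ft_force"],1))
w=wrist();q=bot.snapshot("scene");zl=s["tcp_pos"][2]-.0653
v=w["frame"].copy();u=q["frame"].copy()
for p,im in((w,v),(q,u)):
  for R,z,col in((.104,.1,(0,255,0)),(.106,zl+.002,(0,0,255))):
    for t in np.arange(0,6.28,.06):
        a=proj(p,[s["tcp_pos"][0]+R*np.cos(t),s["tcp_pos"][1]+R*np.sin(t),z]);
        if abs(a).max()<2000: im[tuple(np.clip(a.round().astype(int)[::-1],0,[419,559]))]=col
cv2.imwrite("pics/w4.png",v)
cv2.imwrite("pics/s4.png",cv2.resize(u[110:250,190:370],None,fx=4.2,fy=4.2,interpolation=cv2.INTER_NEAREST))
E
```

```text
8.1 [0.6109 0.0142 0.1878] [ 0.   0.4 -4.4]
```

View pics/w4.png

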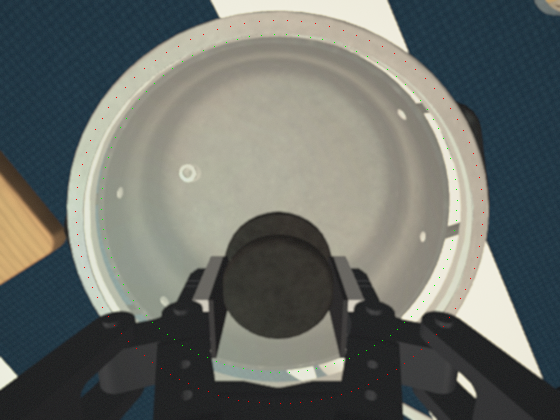

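View pics/s4.png

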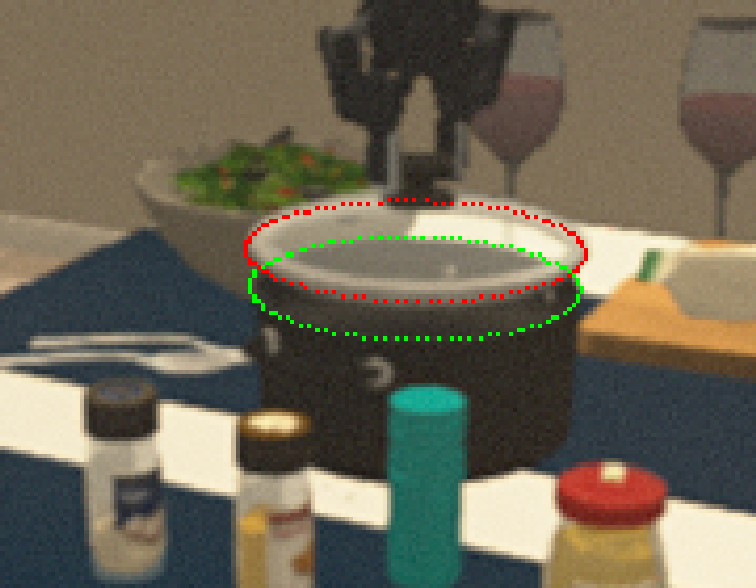

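The wrist view shows the lid edge spanning columns 67–489, top row 11, slightly larger than predicted. The pot rim through the glass has its right edge near (448,190) and top near row 37. In the scene crop the lid sits level above the pot, a little higher than predicted, so I measure that numerically.

```bash
python3 - <<'E'
from h import *
from scipy.optimize import least_squares
s=bot.read_state();x0=s["tcp_pos"]
w=wrist();q=bot.snapshot("scene")
T=np.linspace(0,2*np.pi,400)
def circ(p,a,r): return np.array([proj(p,[a[0]+r*np.cos(t),a[1]+r*np.sin(t),a[2]]) for t in T])
def mask(p,l):
    r=bot.outline_of(p,l)
    if not r: print(l,"none");return None
    m=r[0]["region"].astype(np.uint8);print(l,round(r[0]["score"],2),cv2.boundingRect(m))
    c=max(cv2.findContours(m,0,1)[0],key=cv2.contourArea)[:,0,:].astype(float);return c
L={n:mask(p,"lid") for n,p in(("w",w),("s",q))}
C={n:mask(p,"casserole") for n,p in(("w",w),("s",q))}
def ext(p,a,r):
    c=circ(p,a,r);return c.min(0).round(1),c.max(0).round(1)
for n,p in(("w",w),("s",q)):
    for dz in(0,.004): print(n,"lid pred",dz,ext(p,[x0[0],x0[1],x0[2]-.0633+dz],.106))
    print(n,"pot pred",ext(p,[.6105,.015,.1],.104))
c=L["w"];c=c[(c[:,1]<300)&(c[:,1]>2)]
from scipy.spatial import cKDTree
f=lambda a:cKDTree(circ(w,a,.106)).query(c)[0]
r=least_squares(f,[x0[0],x0[1],.125],loss="soft_l1",diff_step=1e-3);print("lid wrist fit",r.x.round(4),np.median(r.fun))
c=L["s"];c=c[c[:,1]>np.median(c[:,1])]
r=least_squares(lambda z:cKDTree(circ(q,[x0[0],x0[1],z[0]],.106)).query(c)[0],[.125],diff_step=1e-3);print("lid z scene",r.x)
# wrist pot edge against bright strip: right side row profiles
g=w["frame"].max(2)
for row in(150,190,230): print(row,g[row,430:470:2])
print(w["frame"][20:50:2,280].max(1))
E
```

```text
lid 0.55 (67, 11, 421, 376)
lid 0.82 (249, 146, 80, 37)
casserole 0.7 (64, 103, 419, 140)
casserole 0.59 (247, 174, 81, 51)
w lid pred 0 (array([75.4, 20.2]), array([482.6, 403.4]))
w lid pred 0.004 (array([71.2, 18.4]), array([486.8, 408.8]))
w pot pred (array([101.9,  32.5]), array([457.8, 371.2]))
s lid pred 0 (array([247.9, 157.4]), array([328.9, 181.2]))
s lid pred 0.004 (array([247.9, 156.1]), array([329. , 179.6]))
s pot pred (array([248.8, 166. ]), array([327.7, 190.6]))
lid wrist fit [0.6064 0.0151 0.1253] 2.8789283104448473
lid z scene [0.12399316]
150 [132 132 132 133 131 155 231 236 236 213 190 198 204 215 203 186 185 184
 184 185]
190 [136 134 135 133 135 132 133 134 133 155 231 237 236 236 234 210 198 202
 213 214]
230 [141 138 137 138 138 138 138 138 132 126 125 127 130 126 151 198 200 203
 215 217]
[196 196 194 191 192 194 193 188 168 139 141 141 136 135 135]
```

```bash
python3 - <<'E'
from h import *
q=bot.snapshot("scene");x=np.array(bot.read_state()["tcp_pos"])
cv2.imwrite("pics/s5.png",q["frame"])
T=np.linspace(0,2*np.pi,2000)
def col(p,a,r=.106):
    c=np.array([proj(p,[a[0]+r*np.cos(t),a[1]+r*np.sin(t),a[2]]) for t in T]);return c
for nm,a in(("scene0",[.4885,.4518,.002]),("s2",[.4899,.4509,.2341-.0633]),("s5",[x[0],x[1],x[2]-.0633])):
    im=cv2.imread(f"pics/{nm}.png");c=col(q,a);print(nm,"pred L/R",c[:,0].min().round(1),c[:,0].max().round(1))
    for u0 in (-20,0,20):
        u=int(c[:,0].mean())+u0; k=np.abs(c[:,0]-u)<.5; v=c[k,1]; b=v.max();t=v.min()
        g=im[:,u-1:u+2].mean((1,2))
        print(u,"near pred",b.round(1),int(b)-7,g[int(b)-7:int(b)+8].astype(int),"far",t.round(1),int(t)-7,g[int(t)-7:int(t)+8].astype(int))
c=col(q,[.6105,.015,.1],.104);im=q["frame"]
for row in (185,195,205): print(row,im[row,240:262].max(1),im[row,315:335].max(1))
E
```

```text
scene0 pred L/R 183.3 301.1
222 near pred 341.0 334 [163 165 162 143 116 112 164 224 231 231 230 229 230 229 231] far 277.3 270 [ 51  51  47  50  94 159 173 194 208 201 180 159 144 137 136]
242 near pred 342.4 335 [169 165 165 152 126 104 139 219 233 232 232 230 230 231 230] far 274.6 267 [52 53 53 54 50 49 49 47 52 48 49 48 52 49 49]
262 near pred 339.8 332 [174 168 168 166 136 109 132 197 230 233 231 232 232 231 231] far 275.9 268 [ 50  52  53  45  54 105 166 185 207 213 198 181 160 147 144]
s2 pred L/R 175.5 303.5
219 near pred 246.8 239 [164 164 164 152 128 112 107  99  98  80  58  54  52  54  50] far 198.4 191 [ 77  56  85 117 110 145 173 186 204 188 174 171 164 154 150]
239 near pred 247.6 240 [163 169 165 151 128 113 108 103  89  69  53  53  54  54  56] far 196.6 189 [54 49 49 47 46 45 42 44 48 42 48 49 49 53 57]
259 near pred 246.0 238 [169 168 169 165 138 118 109 107 109 130 140 140 143 138 126] far 197.4 190 [ 44  44  45  55 108 161 180 199 205 189 176 171 147 130 123]
s5 pred L/R 248.0 329.0
268 near pred 179.5 172 [109 110 128 155 156 134 110  99  85  64  55  60  60  62  55] far 158.8 151 [ 65  50  55  62  64  89 138 166 188 179 165 150 148 142 144]
288 near pred 181.3 174 [111 113 132 160 164 133 113  99  92  70  58  53  52  48  48] far 157.5 150 [ 41  39  40  40  40  41  46  50  43  55 118 162 179 191 210]
308 near pred 180.2 173 [116 122 143 172 171 133 112 102  85  68  60  60  58  59  58] far 159.2 152 [107 108 109 109 113 138 166 192 180 178 206 226 232 231 233]
185 [66 65 67 69 60 65 66 68 64 67 59 42 46 45 46 40 43 50 56 60 62 64] [ 73  74  64  72  74  71  61  56  50  54  44  46  54  85 150 188 215 223
 219 220]
195 [178 187 183 191 196 201 202 177 143 103  68  49  43  45  43  39  51  49
  49  52  47  48] [48 47 48 47 55 48 46 52 52 44 54 52 61 68 71 65 60 65 67 69]
205 [67 71 66 63 65 72 64 69 74 69 69 51 45 42 38 45 48 39 47 46 46 49] [41 51 53 48 45 49 48 51 47 55 54 56 63 67 70 69 69 71 67 68]
```

```bash
python3 - <<'E'
from h import *
w=wrist();im=w["frame"];g=im.max(2).astype(np.float32);x=np.array(bot.read_state()["tcp_pos"])
P=[]
for c in((120,193),(402,114),(422,237),(165,300)):
    s=g[c[1]-9:c[1]+10,c[0]-9:c[0]+10];d=np.clip(s-np.median(s)-25,0,None);yy,xx=np.mgrid[-9:10,-9:10]
    P.append((c[0]+(d*xx).sum()/d.sum(),c[1]+(d*yy).sum()/d.sum()))
print(np.round(P,1))
for z in(.075,.081,.087):
    X=np.array([atz(w,p,z)[:2] for p in P]);m=X.mean(0)
    print(z,X.round(4).tolist(),"mid",((X[0]+X[2])/2).round(4),((X[1]+X[3])/2).round(4),np.hypot(*(X-m).T).round(4))
for row in(130,160,190,220): print(row,g[row,80:126:2].astype(int))
T=np.linspace(0,6.28,2000);c=np.array([proj(w,[.6105+.104*np.cos(t),.015+.104*np.sin(t),.1]) for t in T])
for row in(130,150,190,220): k=np.abs(c[:,1]-row)<1;print(row,c[k,0].min().round(1),c[k,0].max().round(1))
print(x)
E
```

```text
[[119.  193.3]
 [401.7 114.6]
 [422.7 237.1]
 [163.7 301.8]]
0.075 [[0.5521, -0.0716], [0.5881, 0.109], [0.6689, 0.0925], [0.6326, -0.0879]] mid [0.6105 0.0105] [0.6104 0.0106] [0.1007 0.101  0.1007 0.1009]
0.081 [[0.5519, -0.0685], [0.587, 0.1074], [0.6656, 0.0914], [0.6303, -0.0844]] mid [0.6088 0.0115] [0.6086 0.0115] [0.098  0.0983 0.0981 0.0982]
0.087 [[0.5517, -0.0653], [0.5858, 0.1058], [0.6624, 0.0902], [0.628, -0.0808]] mid [0.607  0.0124] [0.6069 0.0125] [0.0954 0.0957 0.0954 0.0956]
130 [ 69  68 135 203 206 206 206 204 201 201 202 204 200 209 225 206 189 183
 158 150 153 153 146]
160 [207 206 206 203 204 204 199 225 225 200 189 178 157 151 154 152 144 144
 144 146 145 145 146]
190 [211 210 202 219 229 211 190 188 172 158 154 158 152 148 147 147 147 148
 149 184 197 175 153]
220 [207 208 216 231 229 212 188 184 169 159 157 157 154 148 149 147 149 148
 151 150 150 151 151]
130 118.5 441.7
150 110.3 449.8
190 102.2 457.7
220 102.7 457.2
[0.61073251 0.01420201 0.18729094]
```

Pot centre estimates agree to about 3 mm: rivets (0.6088, 0.0115), top camera (0.6105, 0.014). I split the difference with a 2 mm nudge along tool −y, then settle.

>>> send_rows([
  [[0,-0.1,0.05],[0,0,0],255],
  [[0,-0.2,0.1],[0,0,0],255],
  [[0,-0.2,0.1],[0,0,0],255],
  [[0,-0.2,0.1],[0,0,0],255],
  [[0,-0.2,0.1],[0,0,0],255],
  [[0,-0.2,0.1],[0,0,0],255],
  [[0,-0.2,0.1],[0,0,0],255],
  [[0,-0.2,0.1],[0,0,0],255],
  [[0,-0.2,0.1],[0,0,0],255],
  [[0,-0.2,0.1],[0,0,0],255],
])

```text
time: 9.43
tcp_pos: [0.6098, 0.0124, 0.1863]
eef_rot: [-0.0, 0.232, 0.973, -0.0]
ft_force: [-0.0, 0.2, -4.3]
grip_width: 0.0416
finger_force: 61.6
```

```bash
python3 - <<'E'
from h import *
s=bot.read_state();print(s["time"],np.round(s["tcp_pos"],4),np.abs(s["qd"]).max(),np.round(s["ft_force"],1),s["grip_width"])
print(bot.finish_job())
E
```

```text
9.4333 [0.6098 0.0124 0.1863] 0.0010651115374058948 [-0.   0.2 -4.3] 0.041554445257743725
the job is handed in; nothing more can be done
None
```

I handed the job in at 9.4 s with the lid held still and level about 2 cm above the casserole rim, centred to within about 2–3 mm by the camera estimates; the jars and pot were not touched, as far as the pictures and force readings show.

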